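Set the bench supply's dial to the orange line and switch on

ROBOT

A 6-joint arm with a two-finger parallel gripper is mounted at the origin on the work surface. World frame = base frame: x ahead of the robot, y to its left, z up, the work surface at z = 0. Lengths are in m, angles in rad, forces in N, time in s.
With the tool pointing down it reaches from about 0.375 to 0.9 m from the base axis. Payload 3.1 kg.
Tool frame: the origin (TCP) lies between the finger pads; the fingertips stand 19 mm ahead of it and the grasp point (between the pads) is the TCP; z points along the fingers, y is the direction in which the jaws open and shut (so a half turn about z gives the same grasp; the last joint's range is limited). The gripper opens to 87 mm and grips with 3 to 60 N. Pads are 19 mm wide; open, the fingers measure 117 mm over their backs; the gripper's body (75 mm by 190 mm) begins 51 mm behind the grasp point.
Start: joints at [1.008, 0.527, 1.433, -0, 1.181, -0.178], TCP at [0.234, 0.58, 0.242] pointing down, gripper open.
Joint ranges: [-3.08, 3.08], [-0.75, 2.2], [0.22, 2.44], [-1.43, 4.57], [0, 2.65], [-2.85, 2.85]. Speed limits (rad/s): [2.79, 2.79, 3.14, 3.14, 3.14, 3.14].

INTERFACE

Orientations are given as a unit quaternion [x, y, z, w].
In Python, from rig import robot gives the robot as it stands.
- The arm moves only by the tool apply_moves, never from a script. Its argument "series" is a list of rows, each a list of 7 numbers: the shift along the tool's x, y, z in cm, then the turn, a rotation vector about the tool's x, y, z in degrees, then the opening, from 0 (shut) to 1 (fully open). In form: [[dx, dy, dz, rx, ry, rz, grip], ...]. A call has 1 to 5 rows; each row is the pose to reach, as a shift and turn from the pose commanded when the call began, along the tool's axes at that moment; what a row does not reach only later rows make up. A row lasts 1/12 s, in which the tool goes at most 41.7 mm and 7.16 degrees, less where a joint would pass 70% of its speed; a pose out of reach is approached as far as the arm can. A call with a gripper value outside its range is refused whole. The fingers move at their own pace and stop on an object; "newtons" is the grip in N (left out, the last holds). Time passes only in rows, so rows that repeat a pose let the fingers close. It gives the time, the measured TCP pose, the force and the opening at its end, in the units of the state.
- robot.get_obs(): the state, without advancing time (a new reading comes with each control period).
- robot.camera(name): name is "scene" or "top"; returns the picture (384x512x3 uint8, red, green, blue); there is no depth.
- robot.camera_params(name): a dict with "mtx" (3x3 intrinsics, pixels), "D" ([k1, k2, p1, p2, k3] as OpenCV has them; the pictures are not rectified), "origin" and "rotation" of the camera in the world. Camera axes: x right, y down, z forward; pixel columns grow to the right and rows downward; lengths in m; the calibration is good to about 2 mm. A picture is of the moment at which its call begins. camera_params takes no time and is no camera call.
- robot.hand_in(): hands the job in, once; it reports no verdict.
The state is a dict: "time": time; "q": joint angles; "joint_velocities": joint speeds; "joint_torque": joint torques, N m; "position": TCP position; "tool_rot": TCP orientation; "ft_force": force on the tool from outside, world axes, zero at the start; "moment": the same for the moment, N m; "grip_width": finger opening in m.
Only numpy, scipy, OpenCV 4.12 (cv2) and the standard library are available. Lean on these libraries where they do the work, as an engineer would, in place of code of your own. Each camera call takes 0.05 s, during which the arm holds its last target. There are 200 camera calls.

TASK

At the shop's test bench, push the blue finger peg gently round with the fingertips, without pinching it, to turn the black dial clockwise until its white index mark lines up with the orange line on the scale. Only then press the green output button fully down and let it come back up. Leave the dial at the line, take the hand away, and do not lift, carry or shove the things standing around: the silver power module, the spray can and the spare red knob.

Things in the scene. Friction and masses are not known exactly. Their poses are not given: they have to be found in the camera images.
- unit: Grey bench test supply, fixed to the table: a box 240 (its x) by 400 (its y) by 100 mm high. Origin at the centre of its underside, on the table; z up. The level top panel, 100 mm above the table, carries the dial (axis at x 0, y +70 mm) and the green button (x -30, y -130 mm). Its place and yaw vary.
- dial_axis (a point): Point on the dial's vertical turning axis, level with the flat top of the dial, 115 mm above the table. The dial is a black disc of 75 mm radius, 12 mm thick, with a low aluminium boss (16 mm radius, 5 mm high) at its centre. Around it lies a flat white scale plate of 104 mm radius with black lines every 10 degrees.
- dial (a joint): Angle of the dial in rad, 0 to 5.236 (300 degrees) between stops; it grows clockwise seen from above. It has friction (about 0.12 N m, that is 2.5 N at the peg) and stays where it is left. Starts near the low end; the orange line always lies clockwise of the index mark, so the angle must grow by 0.7 to 4.3 rad.
- dial_index (a point): Outer end of the white index mark on the dial (a radial line 4 mm wide, from 41 to 78 mm radius), 78 mm from the axis, level with the dial's top. Turns with the dial.
- target_line (a point): Inner end of the orange line on the scale (5 mm wide, radial, painted flat, from 80 to 102 mm radius); the point lies 78 mm from the dial's axis, 103 mm above the table. It does not move during a run. When the dial is set, the index point is straight above this point.
- dial_peg (a point): Centre of the top of the blue finger peg: an upright round post of 18 mm diameter, 30 mm tall, standing on the dial 50 mm from its axis, directly opposite the index mark. Its top is 145 mm above the table. Turns with the dial.
- output_top (a point): Centre of the top of the green push button (30 mm diameter) on the unit's top panel.
- output (a joint): Travel of the green button in m: 0 up, 0.006 fully down; a spring brings it back up. Fully down takes about 5 N.
- module: Bystander: loose silver power module, 150 x 95 x 45 mm, yellow tag on its end, on the table on the dial side of the unit. Origin at the centre of its underside.
- can: Bystander: loose upright spray can with an orange label, 52 mm diameter, 150 mm tall, on the table on the button side of the unit. Origin at the centre of its underside.
- spare_knob: Bystander: loose red knob, 30 mm diameter, 18 mm tall, lying on the unit's top panel about 95 to 115 mm beyond the button (towards the unit's +x). Origin at the centre of its underside.

How it is judged:
By the outcome, as a careful person would: the job done as asked, in the order asked, and still so for the second after the job is handed in, with the robot touching nothing.
It also fails if it takes over 54 s, if anything falls off the work surface, if the arm or the gripper's body presses on something with over 40 N, if the wrist force passes 120 N, or if a joint passes its speed limit or range.

## Working session

There is one attempt and no reset: what is moved stays moved. The work goes in short steps, Python scripts to look and compute and a tool call to move; the robot and the scene stay as the last step left them, time stands still between calls to the robot, and variables do not carry over. Pictures are saved under pics/ and viewed, about 8 in all and at most 12, crops included, and the job is handed in when it is done.

Besides the shell and the picture viewer there is one more tool, called after "Emit:" as name([rows], argument=value, ...), one row to a line, values as JSON. apply_moves: Moves the arm, as the interface text tells. Its arguments: {"type":"object","properties":{"series":{"type":"array"},"newtons":{"type":"number"}},"required":["series"]}

```bash
ls; mkdir -p pics; python3 - <<'E'
from rig import robot
import cv2,numpy as np
o=robot.get_obs()
print(o['time'],np.round(o['position'],4),np.round(o['tool_rot'],4),o['grip_width'],o['ft_force'])
for n in("scene","top"):
    im=robot.camera(n);cv2.imwrite(f"pics/{n}0.png",im[:,:,::-1])
    p=robot.camera_params(n);print(n,p)
a=[cv2.imread(f"pics/{n}0.png") for n in("scene","top")]
E
```

```text
pics
0.0 [0.2336 0.579  0.2406] [ 1.907e-01  9.816e-01 -1.000e-03 -4.000e-04] 0.0867252799115502 [ 0.18204302 -0.01373809 -0.42315325]
scene {'mtx': array([[422.48832447,   0.        , 245.43732652],
       [  0.        , 422.48832447, 195.52759577],
       [  0.        ,   0.        ,   1.        ]]), 'D': array([-0.07835456,  0.        ,  0.        ,  0.        ,  0.        ]), 'origin': array([1.2527157 , 0.09693057, 0.81980013]), 'rotation': array([ 0.63843402,  0.67197979, -0.27048668, -0.26015786])}
top {'mtx': array([[366.42122943,   0.        , 252.4572666 ],
       [  0.        , 366.42122943, 185.83462375],
       [  0.        ,   0.        ,   1.        ]]), 'D': array([0.00499078, 0.        , 0.        , 0.        , 0.        ]), 'origin': array([0.39459695, 0.02963279, 1.11239488]), 'rotation': array([-0.69795296,  0.71192426, -0.05373532,  0.05601822])}
```

View pics/scene0.png

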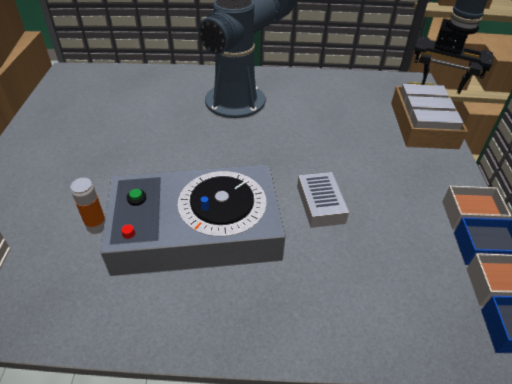

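View pics/top0.png

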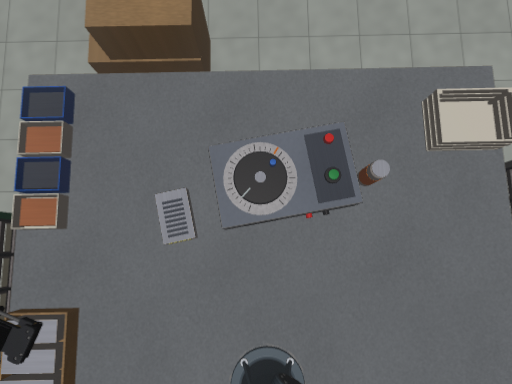

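The scene view shows the dial around (222,202) px, with the peg at (205,202), index at (242,184), orange line at (197,226), green button at (136,196) and red knob at (128,231). In the top view they are the dial (260,177), peg (272,162), index (244,194), orange (277,151), green (334,174) and red (329,138).

```bash
cat > h.py <<'E'
import cv2,numpy as np
from scipy.spatial.transform import Rotation as R
from rig import robot
P={n:robot.camera_params(n) for n in("scene","top")}
def ray(n,uv):
    p=P[n];x=cv2.undistortPoints(np.array([[uv]],float),p['mtx'],p['D'])[0,0]
    d=R.from_quat(p['rotation']).apply([x[0],x[1],1]);return np.array(p['origin']),d/np.linalg.norm(d)
def plane(n,uv,z):
    o,d=ray(n,uv);return o+d*(z-o[2])/d[2]
def tri(a,b):
    (o1,d1),(o2,d2)=ray("scene",a),ray("top",b)
    s=np.linalg.lstsq(np.c_[d1,-d2],o2-o1,rcond=None)[0]
    p,q=o1+s[0]*d1,o2+s[1]*d2;return (p+q)/2,np.linalg.norm(p-q)*1e3
def pix(n,X):
    p=P[n];r=R.from_quat(p['rotation']).inv();t=r.apply(-np.array(p['origin']))
    return cv2.projectPoints(np.array(X,float).reshape(-1,1,3),r.as_rotvec(),t,p['mtx'],p['D'])[0][:,0]
HS={'blue':((105,120,50),(125,255,255)),'green':((50,120,40),(80,255,255)),'orange':((5,140,150),(18,255,255)),'red':((0,180,120),(3,255,255)),}
def blobs(img,c,box):
    x0,y0,x1,y1=box;m=cv2.inRange(cv2.cvtColor(img,cv2.COLOR_RGB2HSV),*map(np.array,HS[c]))
    k=np.zeros_like(m);k[y0:y1,x0:x1]=m[y0:y1,x0:x1]
    n,_,st,ce=cv2.connectedComponentsWithStats(k)
    i=1+np.argmax(st[1:,4]) if n>1 else None
    return (None if i is None else (ce[i],st[i]))
BOX={"scene":(108,165,285,250),"top":(205,120,355,230)}
E
python3 - <<'E'
from h import *
im={n:cv2.imread(f"pics/{n}0.png")[:,:,::-1].copy() for n in P}
for c in HS:
    b={n:blobs(im[n],c,BOX[n]) for n in P}
    print(c,{n:(v and (v[0].round(1),v[1])) for n,v in b.items()})
    if all(b.values()):
        X,e=tri(b['scene'][0],b['top'][0]);print('  tri',X.round(4),round(e,1))
    for n,z in(('scene',.103),('top',.103)):
        if b[n]: print('  z.103',n,plane(n,b[n][0],.103).round(4))
# white scale ring ellipse + dial
for n,z in(("scene",.103),("top",.103)):
    x0,y0,x1,y1=BOX[n]
    hsv=cv2.cvtColor(im[n],cv2.COLOR_RGB2HSV);m=cv2.inRange(hsv,(0,0,165),(180,60,255))
    k=np.zeros_like(m);k[y0:y1,x0:x1]=m[y0:y1,x0:x1]
    k=cv2.morphologyEx(k,cv2.MORPH_CLOSE,np.ones((5,5)))
    cs=max(cv2.findContours(k,cv2.RETR_EXTERNAL,cv2.CHAIN_APPROX_NONE)[0],key=cv2.contourArea)
    w=np.array([plane(n,p,z)[:2] for p in cv2.convexHull(cs)[:,0].astype(float)],np.float32)
    print(n,'ring',cv2.fitEllipse(w))
crop=[cv2.resize(im['scene'][165:265,105:285],None,fx=4,fy=4,interpolation=2)[:400],cv2.resize(im['top'][125:225,205:385],None,fx=4,fy=4,interpolation=2)]
cv2.imwrite('pics/crop0.png',cv2.resize(np.vstack(crop)[:,:,::-1],(540,600)))
E
```

```text
blue {'scene': (array([204.3, 202.5]), array([200, 196,   9,  15, 116], dtype=int32)), 'top': (array([272.5, 161.9]), array([270, 159,   6,   7,  37], dtype=int32))}
  tri [ 0.6134 -0.0242  0.1314] 1.0
  z.103 scene [ 0.587  -0.0287  0.103 ]
  z.103 top [ 0.6198 -0.0263  0.103 ]
green {'scene': (array([135.3, 193.9]), array([129, 189,  14,  11, 125], dtype=int32)), 'top': (array([333.3, 173.9]), array([329, 169,  10,  11,  86], dtype=int32))}
  tri [ 0.5795 -0.1921  0.1151] 1.3
  z.103 scene [ 0.568  -0.1964  0.103 ]
  z.103 top [ 0.5818 -0.1955  0.103 ]
orange {'scene': (array([197.2, 225.6]), array([195, 223,   6,   6,  14], dtype=int32)), 'top': (array([275.2, 150.6]), array([274, 148,   4,   6,   8], dtype=int32))}
  tri [ 0.6536 -0.0362  0.0984] 1.7
  z.103 scene [ 0.6575 -0.0362  0.103 ]
  z.103 top [ 0.6523 -0.0351  0.103 ]
red {'scene': (array([127. , 229.2]), array([122, 225,  11,   9,  84], dtype=int32)), 'top': (array([328.8, 137.4]), array([325, 134,   9,   8,  55], dtype=int32))}
  tri [ 0.6845 -0.1859  0.1133] 0.6
  z.103 scene [ 0.6763 -0.1897  0.103 ]
  z.103 top [ 0.6876 -0.1884  0.103 ]
scene ring ((0.5784745812416077, 0.011008085682988167), (0.2069370001554489, 0.20771043002605438), 171.98117065429688)Traceback (most recent call last):
  File "<stdin>", line 16, in <module>
ValueError: max() iterable argument is empty
```

```bash
cat >> h.py <<'E'
def ring(img,n,z=.103,v=165):
    x0,y0,x1,y1={"scene":(172,165,275,240),"top":(219,138,302,218)}[n]
    m=cv2.inRange(cv2.cvtColor(img,cv2.COLOR_RGB2HSV),(0,0,v),(180,60,255))
    k=np.zeros_like(m);k[y0:y1,x0:x1]=m[y0:y1,x0:x1]
    cs=np.vstack([c for c in cv2.findContours(cv2.morphologyEx(k,cv2.MORPH_CLOSE,np.ones((5,5))),cv2.RETR_EXTERNAL,cv2.CHAIN_APPROX_NONE)[0] if len(c)>15])
    w=np.array([plane(n,p,z)[:2] for p in cv2.convexHull(cs)[:,0].astype(float)],np.float32)
    return cv2.fitEllipse(w)
def polar(img,n,c,r,z):
    # brightness / hue samples at radius list r, every 0.5 deg about c on plane z
    th=np.radians(np.arange(-180,180,.5));rr,tt=np.meshgrid(r,th)
    X=np.c_[(c[0]+rr*np.cos(tt)).ravel(),(c[1]+rr*np.sin(tt)).ravel(),np.full(rr.size,z)]
    u=pix(n,X).astype(np.float32).reshape(len(th),len(r),2)
    return np.degrees(th),cv2.remap(img,u[...,0].copy(),u[...,1].copy(),cv2.INTER_LINEAR).astype(float)
def peakang(th,v):
    i=np.argmax(v);w=np.clip(np.roll(v,len(v)//2-i)-0.4*v[i],0,None)[len(v)//2-30:len(v)//2+31]
    d=np.arange(-30,31)*.5;return ((th[i]+(w*d).sum()/w.sum()+180)%360-180)
def angles(img,n,c):
    th,s=polar(img,n,c,np.arange(.055,.073,.002),.115)
    # min over channels minus blue/peg saturation -> white mark
    ix=s.min(2).mean(1);ix=np.clip(ix-np.median(ix),0,None)
    th,s=polar(img,n,c,np.arange(.084,.1,.002),.103)
    og=(s[...,0]-s[...,2]).mean(1);og=np.clip(og-np.median(og),0,None)
    return peakang(th,ix),ix.max(),peakang(th,og),og.max()
E
python3 - <<'E'
from h import *
im={n:cv2.imread(f"pics/{n}0.png")[:,:,::-1].copy() for n in P}
for n in P:
    x0,y0,x1,y1=BOX[n];print(n,'max v',im[n][y0:y1,x0:x1].min(2).max())
    for v in (120,140):
        try:
            r=ring(im[n],n,v=v);print(n,v,'ring',np.round(r[0],4),np.round(r[1],4))
        except Exception as e: print(e)
    c=r[0]
    a=angles(im[n],n,c);print('index,orange',np.round(a,1))
crop=[cv2.resize(im['scene'][165:265,105:285],None,fx=4,fy=4,interpolation=2)[:400],cv2.resize(im['top'][125:225,205:385],None,fx=4,fy=4,interpolation=2)]
cv2.imwrite('pics/crop0.png',cv2.resize(np.vstack(crop)[:,:,::-1],(540,600)))
E
```

```text
scene max v 209
scene 120 ring [0.5711 0.0019] [0.2511 0.6998]
scene 140 ring [0.5692 0.0063] [0.2875 0.3232]
index,orange [128.5 144.8 -25.6 151.6]
top max v 158
top 120 ring [0.5754 0.0104] [0.2084 0.2103]
top 140 ring [0.5755 0.0104] [0.2052 0.2058]
index,orange [136.   80.2 -30.5 118.1]
```

View pics/crop0.png

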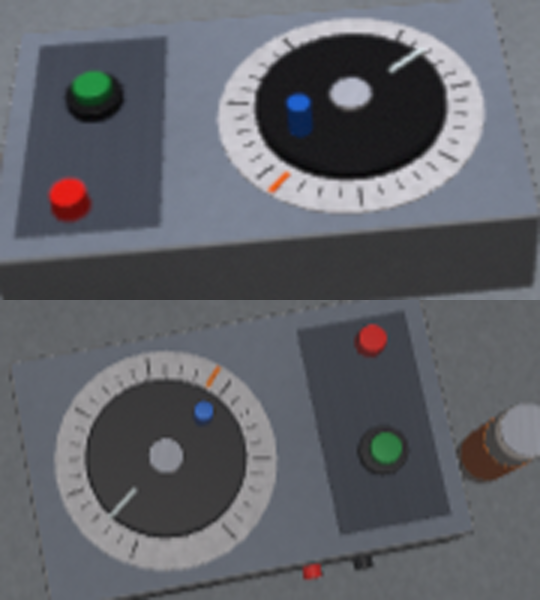

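The crop confirms the layout: the peg sits between the boss and the scale, and the index is nearly opposite the orange line. Next I'll refine the angles with each camera's own dial centre and measure the button top.

```bash
cat >> h.py <<'E'
CEN={"scene":(.5785,.0110),"top":(.5755,.0104)}; C=np.array([.577,.0107])
def toolyaw():  # angle of tool y in world, deg
    o=robot.get_obs();y=R.from_quat(o['tool_rot']).apply([0,1,0]);return np.degrees(np.arctan2(y[1],y[0])),o
def goto(p,yaw):
    """shift (cm, tool axes) and turn (deg) from the measured pose to p with tool y at yaw, pointing down"""
    y,o=toolyaw();r=R.from_quat(o['tool_rot']);a=np.radians(yaw)
    Y=np.array([np.cos(a),np.sin(a),0]);Z=np.array([0,0,-1.]);T=R.from_matrix(np.c_[np.cross(Y,Z),Y,Z])
    return (r.inv().apply(np.array(p)-o['position'])*100).round(2),np.degrees((r.inv()*T).as_rotvec()).round(1)
E
python3 - <<'E'
from h import *
im={n:cv2.imread(f"pics/{n}0.png")[:,:,::-1].copy() for n in P}
for n in P: print(n,'idx,orange',np.round(angles(im[n],n,CEN[n]),1))
# bright top faces of green button, red knob, blue peg
for c,t in(('green',None),('red',None),('blue',None)):
    uv={}
    for n in P:
        hsv=cv2.cvtColor(im[n],cv2.COLOR_RGB2HSV);b=blobs(im[n],c,BOX[n])[1]
        x,y,w,h=b[:4];m=np.zeros(hsv.shape[:2],np.uint8);m[y:y+h,x:x+w]=cv2.inRange(hsv[y:y+h,x:x+w],*map(np.array,HS[c]))
        V=hsv[...,2].astype(float)*(m>0);thr=.75*np.percentile(V[m>0],95);ys,xs=np.nonzero(V>thr);uv[n]=(xs.mean(),ys.mean())
    X,e=tri(uv['scene'],uv['top']);print(c,'top',X.round(4),round(e,1))
a=np.degrees(np.arctan2(-.2,-.03));d=np.array([.5795,-.1921])-C;print('yaw',np.degrees(np.arctan2(d[1],d[0]))-a,'dist',np.hypot(*d),'want',np.hypot(.03,.2))
print(goto([.577+.05*np.cos(np.radians(-44)),.0107+.05*np.sin(np.radians(-44)),.24],46))
E
```

```text
scene idx,orange [137.4 147.7 -31.  183.9]
top idx,orange [136.   80.  -30.5 118.2]
green top [ 0.5795 -0.1916  0.1198] 0.5
red top [ 0.6843 -0.1858  0.1142] 0.4
blue top [ 0.6128 -0.0239  0.1423] 0.3
yaw 9.237038754133962 dist 0.20281540868484324 want 0.20223748416156687
(array([-57.75, -41.72,   0.13]), array([-0.1,  0. , 22. ]))
```

Emit:
apply_moves([
  [-3.3,-2.4,0,0,0,0,0.48],
  [-6.6,-4.8,0,0,0,0,0.48],
  [-9.9,-7.2,0,0,0,0,0.48],
  [-13.2,-9.6,0,0,0,0,0.48],
  [-16.5,-12,0,0,0,0,0.48],
], newtons=10)

```text
time: 0.52
position: [0.3423, 0.4047, 0.2412]
tool_rot: [0.19, 0.982, -0.0, -0.0]
ft_force: [0.3, 0.1, -0.3]
grip_width: 0.0617
```

Emit:
apply_moves([
  [-3.3,-2.4,0,0,0,0,0.48],
  [-6.6,-4.8,0,0,0,0,0.48],
  [-9.9,-7.2,0,0,0,0,0.48],
  [-13.2,-9.6,0,0,0,0,0.48],
  [-16.5,-12,0,0,0,0,0.48],
])

```text
time: 0.93
position: [0.4505, 0.2315, 0.2413]
tool_rot: [0.191, 0.982, -0.0, -0.0]
ft_force: [0.3, 0.2, 0.1]
grip_width: 0.0425
```

Emit:
apply_moves([
  [-3.3,-2.4,0,0,0,0,0.48],
  [-6.6,-4.8,0,0,0,0,0.48],
  [-9.9,-7.2,0,0,0,0,0.48],
  [-13.2,-9.6,0,0,0,0,0.48],
  [-16.5,-12,0,0,0,0,0.48],
])

```text
time: 1.35
position: [0.5586, 0.0584, 0.2412]
tool_rot: [0.191, 0.982, 0.0, -0.0]
ft_force: [-0.3, 0.1, -0.1]
grip_width: 0.0417
```

```bash
python3 - <<'E'
from h import *
y,o=toolyaw();print(o['time'],o['position'],y,o['grip_width'],o['ft_force'],np.round(o['q'],2))
b=np.radians(-43.3);print(goto([C[0]+.05*np.cos(b),C[1]+.05*np.sin(b),.18],46.7))
E
```

```text
1.35 [0.55859514 0.05844011 0.24122389] 67.98985604278234 0.04173857078814198 [-0.26713477  0.09653801 -0.13192477] [-0.09  0.44  1.59  0.    1.11 -1.28]
(array([-8.16, -5.55,  6.12]), array([-0. , -0. , 21.3]))
```

Emit:
apply_moves([
  [-2,-1.4,0,0,0,4.3,0.48],
  [-4,-2.8,0,0,0,8.6,0.48],
  [-6,-4.2,1.5,0,0,12.9,0.48],
  [-8.16,-5.55,4,0,0,17.2,0.48],
  [-8.16,-5.55,6.1,0,0,21.3,0.48],
])

```text
time: 1.77
position: [0.6167, -0.0262, 0.1799]
tool_rot: [0.372, 0.928, -0.0, 0.003]
ft_force: [0.6, 0.4, 1.0]
grip_width: 0.0419
```

```bash
python3 - <<'E'
from h import *
y,o=toolyaw();print(o['time'],o['position'],y,o['grip_width'],o['ft_force'],np.round(o['q'],2))
b=np.radians(-43.3);print(goto([C[0]+.05*np.cos(b),C[1]+.05*np.sin(b),.143],46.7))
im={n:robot.camera(n) for n in P}
cv2.imwrite('pics/c1.png',cv2.resize(np.hstack([im['scene'][120:280,105:305],im['top'][90:250,200:400]])[:,:,::-1],(800,320),interpolation=2))
E
```

```text
1.7667 [ 0.61667601 -0.02620312  0.17990624] 46.30699665779617 0.04193426535225094 [0.59794833 0.42660749 0.99696135] [-0.22  0.59  1.52 -0.    1.03 -1.03]
(array([ 0.44, -0.04,  3.69]), array([ 0.1,  0.3, -0.4]))
```

View pics/c1.png

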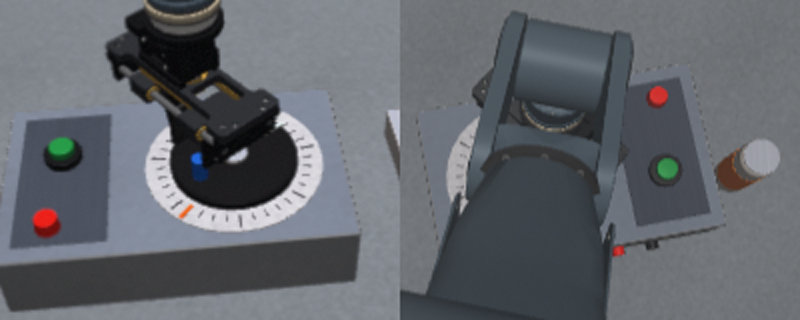

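The scene view (left) shows the open fingers above the peg, which is at about (199,160) in the crop. The arm hides the dial from the top camera, so I'll measure from the scene camera during the push. Now descend.

Emit:
apply_moves([
  [0,0,1,0,0,0,0.48],
  [0,0,2,0,0,0,0.48],
  [0,0,3,0,0,0,0.48],
  [0,0,3.7,0,0,0,0.48],
  [0,0,3.7,0,0,0,0.48],
])

```text
time: 2.28
position: [0.6119, -0.0209, 0.1421]
tool_rot: [0.368, 0.93, -0.0, -0.001]
ft_force: [0.3, -0.1, 0.4]
grip_width: 0.042
```

```bash
cat >> h.py <<'E'
def arc(beta0,dbeta,z=.143,r=.05,n=5):
    """rows from present pose: tool at peg angle beta (peg between fingers), turning clockwise by dbeta in n rows"""
    for i in range(1,n+1):
        b=beta0-dbeta*i/n;a=np.radians(b);p=[C[0]+r*np.cos(a),C[1]+r*np.sin(a),z]
        s,t=goto(p,b+90);print('beta',round(b,1),s,t)
def st():
    y,o=toolyaw();d=o['position'][:2]-C
    print('t',o['time'],o['position'].round(4),'yaw',y.round(1),'beta',np.degrees(np.arctan2(d[1],d[0])).round(1),'r',np.hypot(*d).round(4),'w',round(o['grip_width'],4),'F',np.round(o['ft_force'],1))
E
python3 - <<'E'
from h import *
st();arc(-43.3,35)
E
```

```text
t 2.2833 [ 0.6119 -0.0209  0.1421] yaw 46.8 beta -42.2 r 0.047 w 0.042 F [ 0.3 -0.1  0.4]
beta -50.3 [-0.26 -0.7  -0.09] [-0.1 -0.1  7.1]
beta -57.3 [-0.15 -1.3  -0.08] [-0.1 -0.1 14.1]
beta -64.3 [ 0.04 -1.89 -0.08] [-0.1 -0.1 21.1]
beta -71.3 [ 0.29 -2.44 -0.08] [-0.1 -0.1 28.1]
beta -78.3 [ 0.61 -2.96 -0.08] [-0.1 -0.1 35.1]
```

Emit:
apply_moves([
  [-0.25,-0.6,0,0,0,6,0.48],
  [-0.17,-1.1,0,0,0,12,0.48],
  [-0.03,-1.6,0,0,0,18,0.48],
  [0.15,-2.1,0,0,0,24,0.48],
  [0.4,-2.57,0,0,0,30,0.48],
])

```text
time: 2.7
position: [0.5939, -0.0373, 0.1441]
tool_rot: [0.599, 0.801, 0.001, 0.002]
ft_force: [3.0, 1.2, -2.5]
grip_width: 0.0419
```

```bash
cat >> h.py <<'E'
def look(fn=None):
    im=robot.camera("scene");a=angles(im,"scene",CEN["scene"]);print('scene idx,orange',np.round(a,1),'to go',round((a[0]-a[2])%360,1))
    if fn: cv2.imwrite(fn,cv2.resize(im[120:280,105:305][:,:,::-1],None,fx=3,fy=3,interpolation=2))
    return im
E
python3 - <<'E'
from h import *
st();look("pics/p1.png");print(np.round(robot.get_obs()['q'],2))
E
```

```text
t 2.7 [ 0.5939 -0.0373  0.1441] yaw 16.4 beta -70.6 r 0.0509 w 0.0419 F [ 3.   1.2 -2.5]
scene idx,orange [125.7 148.2 -31.  188.9] to go 156.7
[-0.25  0.61  1.6   0.    0.93 -0.54]
```

View pics/p1.png

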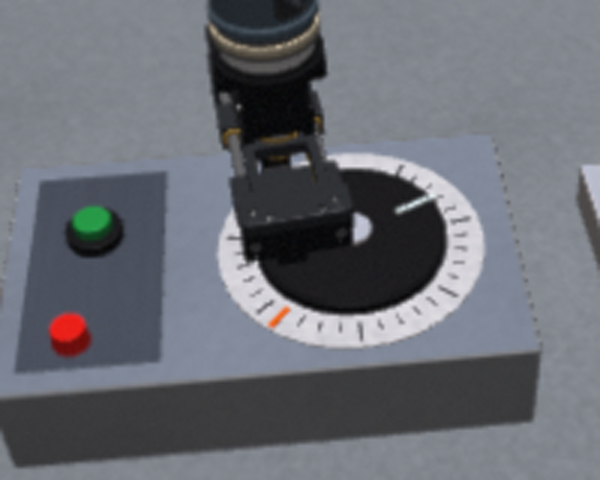

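The dial turned 12° and contact force is about 3 N. In the crop the index is at (415,205) and the orange line at (280,318). I'll continue along the arc.

Emit:
apply_moves([
  [0.03,-0.52,0,0,0,6,0.48],
  [0.11,-1.04,0,0,0,12,0.48],
  [0.24,-1.55,0,0,0,18,0.48],
  [0.43,-2.03,0,0,0,24,0.48],
  [0.67,-2.5,0,0,0,30,0.48],
])

```text
time: 3.17
position: [0.5691, -0.0394, 0.1444]
tool_rot: [0.785, 0.62, 0.002, 0.003]
ft_force: [3.2, -2.8, -3.2]
grip_width: 0.0421
```

Emit:
apply_moves([
  [0.03,-0.52,0,0,0,6,0.48],
  [0.11,-1.04,0,0,0,12,0.48],
  [0.24,-1.55,0,0,0,18,0.48],
  [0.43,-2.03,0,0,0,24,0.48],
  [0.67,-2.5,0,0,0,30,0.48],
])

```text
time: 3.58
position: [0.546, -0.0284, 0.1446]
tool_rot: [0.918, 0.396, 0.001, 0.003]
ft_force: [0.6, -6.8, -0.6]
grip_width: 0.0419
```

```bash
python3 - <<'E'
from h import *
st();look();y,o=toolyaw();print(np.round(o['q'],2));arc(-133.3,30)
E
```

```text
t 3.5833 [ 0.546  -0.0284  0.1446] yaw -43.4 beta -128.4 r 0.0499 w 0.0419 F [ 0.6 -6.8 -0.6]
scene idx,orange [ 66.6 157.8 -31.  189.2] to go 97.6
[-0.25  0.56  1.73 -0.    0.86  0.51]
beta -139.3 [ 0.02 -0.78  0.15] [0.3 0.  5.7]
beta -145.3 [ 0.1  -1.3   0.15] [ 0.3  0.  11.7]
beta -151.3 [ 0.23 -1.8   0.14] [ 0.3 -0.  17.7]
beta -157.3 [ 0.41 -2.29  0.14] [ 0.3 -0.  23.7]
beta -163.3 [ 0.65 -2.76  0.14] [ 0.3 -0.  29.7]
```

Emit:
apply_moves([
  [0.03,-0.52,0,0,0,6,0.48],
  [0.11,-1.04,0,0,0,12,0.48],
  [0.24,-1.55,0,0,0,18,0.48],
  [0.43,-2.03,0,0,0,24,0.48],
  [0.67,-2.5,0,0,0,30,0.48],
])

```text
time: 4.05
position: [0.5302, -0.0057, 0.1444]
tool_rot: [0.989, 0.145, -0.0, 0.002]
ft_force: [-1.6, -6.0, 1.8]
grip_width: 0.0415
```

Emit:
apply_moves([
  [0.03,-0.52,0,0,0,6,0.48],
  [0.11,-1.04,0,0,0,12,0.48],
  [0.24,-1.55,0,0,0,18,0.48],
  [0.43,-2.03,0,0,0,24,0.48],
  [0.67,-2.5,0,0,0,30,0.48],
])

```text
time: 4.47
position: [0.5285, 0.0212, 0.1442]
tool_rot: [0.993, -0.116, -0.001, 0.001]
ft_force: [-2.6, -3.9, 4.5]
grip_width: 0.0419
```

```bash
python3 - <<'E'
from h import *
st();look();y,o=toolyaw();print(np.round(o['q'],2))
E
```

```text
t 4.4667 [0.5285 0.0212 0.1442] yaw -103.4 beta 167.8 r 0.0496 w 0.0419 F [-2.6 -3.9  4.5]
scene idx,orange [  0.4 167.3 -31.  187.9] to go 31.4
[-0.17  0.54  1.76 -0.    0.84  1.64]
```

Emit:
apply_moves([
  [0.01,-0.35,0,0,0,4,0.48],
  [0.05,-0.7,0,0,0,8,0.48],
  [0.11,-1.04,0,0,0,12,0.48],
  [0.19,-1.38,0,0,0,16,0.48],
  [0.3,-1.71,0,0,0,20,0.48],
])

```text
time: 4.93
position: [0.5356, 0.0375, 0.144]
tool_rot: [0.958, -0.285, -0.001, 0.001]
ft_force: [-1.2, -3.3, 3.1]
grip_width: 0.0422
```

Emit:
apply_moves([
  [0,0,0,0,0,0,0.48],
  [0,0,0,0,0,0,0.48],
  [0,0,0,0,0,0,0.48],
])

```text
time: 5.18
position: [0.5361, 0.0378, 0.1436]
tool_rot: [0.959, -0.285, -0.0, -0.0]
ft_force: [-1.8, -1.0, 0.4]
grip_width: 0.0415
```

```bash
python3 - <<'E'
from h import *
st();look()
E
```

```text
t 5.1833 [0.5361 0.0378 0.1436] yaw -123.1 beta 146.5 r 0.049 w 0.0415 F [-1.8 -1.   0.4]
scene idx,orange [-21.7 165.1 -31.  188.4] to go 9.3
```

Emit:
apply_moves([
  [0.01,-0.2,0,0,0,2.3,0.48],
  [0.03,-0.41,0,0,0,4.7,0.48],
  [0.05,-0.61,0,0,0,7,0.48],
  [0.05,-0.61,0,0,0,7,0.48],
  [0.05,-0.61,0,0,0,7,0.48],
])

```text
time: 5.65
position: [0.5399, 0.0425, 0.1435]
tool_rot: [0.939, -0.343, -0.0, 0.0]
ft_force: [-1.5, -0.9, 1.3]
grip_width: 0.0419
```

```bash
python3 - <<'E'
from h import *
st();im=look("pics/p2.png");cv2.imwrite("pics/raw2.png",im[:,:,::-1])
# boss centre check at z=.120 ; dial disc (dark) centre check
x0,y0=200,182
g=im[182:212,205:245];m=cv2.inRange(cv2.cvtColor(g,cv2.COLOR_RGB2HSV),(0,0,110),(180,60,255))
n,_,s,c=cv2.connectedComponentsWithStats(m)
for i in range(1,n): print('boss?',s[i],plane("scene",c[i]+[205,182],.12)[:2].round(4))
E
```

```text
t 5.65 [0.5399 0.0425 0.1435] yaw -130.2 beta 139.4 r 0.0488 w 0.0419 F [-1.5 -0.9  1.3]
scene idx,orange [-28.8 157.1 -31.  188.2] to go 2.2
boss? [ 10   9  14  10 114] [0.5785 0.0111]
boss? [ 3 26  5  4 13] [ 0.6234 -0.0109]
```

View pics/p2.png

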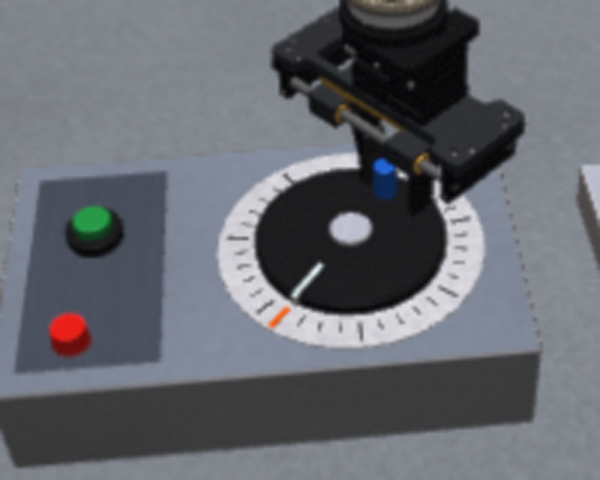

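The picture shows the index (322,265)–(293,300) almost in line with the orange mark (280,318), and the boss centre agrees with the ring centre. About 2.2° remains, so I'll make a final nudge, back off and lift.

Emit:
apply_moves([
  [0,-0.1,0,0,0,1.1,0.48],
  [0,-0.19,0,0,0,2.2,0.48],
  [0,-0.19,0,0,0,2.2,0.48],
  [0,-0.19,0,0,0,2.2,0.48],
])

```text
time: 6.03
position: [0.5413, 0.044, 0.1435]
tool_rot: [0.932, -0.362, -0.0, 0.0]
ft_force: [-2.6, -1.2, 0.1]
grip_width: 0.0424
```

```bash
python3 - <<'E'
from h import *
st();look();look()
E
```

```text
t 6.0333 [0.5413 0.044  0.1435] yaw -132.5 beta 137.0 r 0.0488 w 0.0424 F [-2.6 -1.2  0.1]
scene idx,orange [-31.3 174.3 -31.  188.2] to go 359.7
scene idx,orange [-31.3 174.1 -31.  188.9] to go 359.7
```

Emit:
apply_moves([
  [0,0.5,0,0,0,0,0.48],
  [0,1.1,0,0,0,0,0.48],
  [0,1.1,-2,0,0,0,0.48],
  [0,1.1,-5,0,0,0,0.48],
  [0,1.1,-8,0,0,0,0.48],
])

```text
time: 6.55
position: [0.5332, 0.0357, 0.2236]
tool_rot: [0.932, -0.363, -0.001, -0.0]
ft_force: [1.0, -0.5, -0.7]
grip_width: 0.042
```

```bash
python3 - <<'E'
from h import *
st();look()
for yaw in (-90,-80.8): print(yaw,goto([.5795,-.1916,.2],yaw))
E
```

```text
t 6.55 [0.5332 0.0357 0.2236] yaw -132.5 beta 150.3 r 0.0504 w 0.042 F [ 1.  -0.5 -0.7]
scene idx,orange [-31.3 171.8 -31.  186.5] to go 359.7
-90 (array([18.41, 13.91,  3.08]), array([ -0.2,  -0.6, -42.5]))
-80.8 (array([18.41, 13.91,  3.08]), array([ -0.1,  -0.7, -51.7]))
```

Emit:
apply_moves([
  [3,2.3,0,0,0,0,0],
  [6,4.6,0,0,0,0,0],
  [9,6.9,0,0,0,0,0],
  [12,9.1,0,0,0,0,0],
  [15,11.4,0,0,0,0,0],
])

```text
time: 7.02
position: [0.5678, -0.1513, 0.2237]
tool_rot: [0.932, -0.362, 0.001, -0.0]
ft_force: [0.6, 0.4, 0.1]
grip_width: 0.0157
```

Emit:
apply_moves([
  [2,1.5,0.5,0,0,0,0],
  [3.41,2.51,2,0,0,0,0],
  [3.41,2.51,5,0,0,0,0],
  [3.41,2.51,6,0,0,0,0],
  [3.41,2.51,6,0,0,0,0],
])

```text
time: 7.43
position: [0.5732, -0.1901, 0.1603]
tool_rot: [0.932, -0.363, -0.004, -0.001]
ft_force: [-0.5, 0.4, -0.7]
grip_width: 0.0004
```

```bash
python3 - <<'E'
from h import *
st();print(goto([.5795,-.1916,.141],-132.5))
im={n:robot.camera(n) for n in P}
for n in P: a=angles(im[n],n,CEN[n]);print(n,np.round(a,1))
cv2.imwrite('pics/c3.png',cv2.resize(np.hstack([im['scene'][120:280,85:285],im['top'][90:250,200:400]])[:,:,::-1],(800,320),interpolation=2))
E
```

```text
t 7.4333 [ 0.5732 -0.1901  0.1603] yaw -132.5 beta -91.1 r 0.2008 w 0.0004 F [-0.5  0.4 -0.7]
(array([ 0.58, -0.32,  1.92]), array([ 0.1,  0.4, -0. ]))
scene [-31.3 176.7 -31.  189. ]
top [-30.2  98.1 -30.5 137.4]
```

View pics/c3.png

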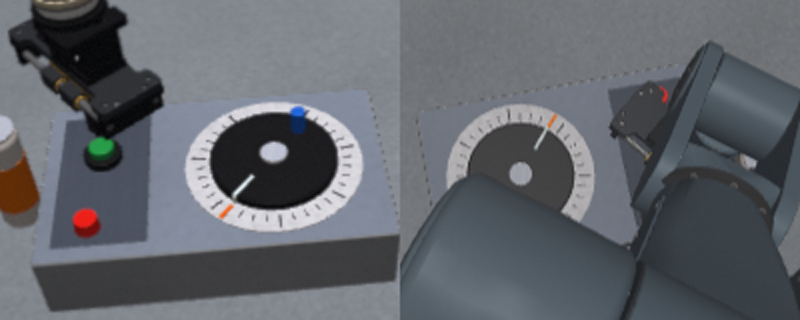

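Both cameras show the index within ±0.3° of the orange line. The fingers are over the green button, at (100,150) in the left crop. I'll correct laterally and descend.

Emit:
apply_moves([
  [0.5,-0.3,0.4,0,0,0,0],
  [0.5,-0.3,0.8,0,0,0,0],
  [0.5,-0.3,1.2,0,0,0,0],
  [0.5,-0.3,1.5,0,0,0,0],
  [0.5,-0.3,1.5,0,0,0,0],
])

```text
time: 7.95
position: [0.5811, -0.1917, 0.1481]
tool_rot: [0.932, -0.362, -0.001, -0.0]
ft_force: [-0.3, -0.4, -0.5]
grip_width: 0.0005
```

```bash
python3 - <<'E'
from h import *
st();print(goto([.5795,-.1916,.139],-132.5))
E
```

```text
t 7.95 [ 0.5811 -0.1917  0.1481] yaw -132.5 beta -88.8 r 0.2025 w 0.0005 F [-0.3 -0.4 -0.5]
(array([-0.12,  0.1 ,  0.91]), array([0. , 0.1, 0. ]))
```

Emit:
apply_moves([
  [-0.1,0.1,0.15,0,0,0,0],
  [-0.1,0.1,0.3,0,0,0,0],
  [-0.1,0.1,0.45,0,0,0,0],
  [-0.1,0.1,0.6,0,0,0,0],
  [-0.1,0.1,0.6,0,0,0,0],
])

```text
time: 8.37
position: [0.5798, -0.1922, 0.1422]
tool_rot: [0.932, -0.362, -0.0, -0.0]
ft_force: [0.4, 1.1, 0.4]
grip_width: 0.0002
```

Emit:
apply_moves([
  [0,0,0.1,0,0,0,0],
  [0,0,0.2,0,0,0,0],
  [0,0,0.3,0,0,0,0],
  [0,0,0.3,0,0,0,0],
  [0,0,0.3,0,0,0,0],
])

```text
time: 8.78
position: [0.5801, -0.1924, 0.1398]
tool_rot: [0.932, -0.362, 0.0, 0.0]
ft_force: [-0.8, 0.3, 3.0]
grip_width: 0.0009
```

Contact has started at about z = 0.140 (3 N). I'll keep pressing and watch for the stop.

Emit:
apply_moves([
  [0,0,0.1,0,0,0,0],
  [0,0,0.2,0,0,0,0],
  [0,0,0.3,0,0,0,0],
  [0,0,0.3,0,0,0,0],
  [0,0,0.3,0,0,0,0],
])

```text
time: 9.2
position: [0.5801, -0.1924, 0.1367]
tool_rot: [0.932, -0.362, 0.0, 0.0]
ft_force: [-1.2, -0.3, 3.9]
grip_width: 0.0004
```

Emit:
apply_moves([
  [0,0,0.1,0,0,0,0],
  [0,0,0.2,0,0,0,0],
  [0,0,0.2,0,0,0,0],
  [0,0,0.2,0,0,0,0],
])

```text
time: 9.53
position: [0.5801, -0.1924, 0.1354]
tool_rot: [0.932, -0.362, 0.0, 0.0]
ft_force: [-1.6, 0.9, 7.7]
grip_width: 0.0004
```

Emit:
apply_moves([
  [0,0,0.08,0,0,0,0],
  [0,0,0.15,0,0,0,0],
  [0,0,0.15,0,0,0,0],
  [0,0,0.15,0,0,0,0],
])

```text
time: 9.87
position: [0.5802, -0.1924, 0.1352]
tool_rot: [0.932, -0.362, 0.001, 0.0]
ft_force: [-4.0, 0.6, 15.4]
grip_width: 0.0007
```

This is a hard stop: force rose to 15 N with only 0.2 mm more travel, about 6 mm below first contact. Release and retreat.

Emit:
apply_moves([
  [0,0,-0.5,0,0,0,0],
  [0,0,-1.2,0,0,0,0],
  [0,0,-3,0,0,0,0],
  [0,0,-6,0,0,0,0],
  [0,0,-9,0,0,0,0],
])

```text
time: 10.28
position: [0.579, -0.1916, 0.2222]
tool_rot: [0.932, -0.362, -0.002, -0.0]
ft_force: [0.1, -0.8, 0.4]
grip_width: 0.0003
```

Emit:
apply_moves([
  [-4,0,-1,0,0,0,0],
  [-8,0,-2,0,0,0,0],
  [-12,0,-3,0,0,0,0],
  [-12,0,-3,0,0,0,0],
  [-12,0,-3,0,0,0,0],
])

```text
time: 10.7
position: [0.4899, -0.1096, 0.2533]
tool_rot: [0.932, -0.362, -0.0, -0.0]
ft_force: [0.5, -0.6, 0.3]
grip_width: 0.0005
```

```bash
python3 - <<'E'
from h import *
st()
im={n:robot.camera(n) for n in P}
for n in P: a=angles(im[n],n,CEN[n]);print(n,np.round(a,1))
for c in('green','red'): print(c,[blobs(im[n],c,BOX[n]) for n in P])
cv2.imwrite('pics/c4.png',cv2.resize(np.hstack([im['scene'][100:260,75:335],im['top'][90:250,150:410]])[:,:,::-1],(800,246),interpolation=2))
E
```

```text
t 10.7 [ 0.4899 -0.1096  0.2533] yaw -132.4 beta -125.9 r 0.1485 w 0.0005 F [ 0.5 -0.6  0.3]
scene [-31.3 172.4 -31.  188.4]
top [-30.2  90.2 -30.5 129.2]
green [(array([135.32539683, 193.92857143]), array([129, 189,  14,  11, 126], dtype=int32)), None]
red [(array([127.02352941, 229.24705882]), array([122, 225,  11,  10,  85], dtype=int32)), (array([328.74074074, 137.42592593]), array([325, 134,   9,   8,  54], dtype=int32))]
```

View pics/c4.png

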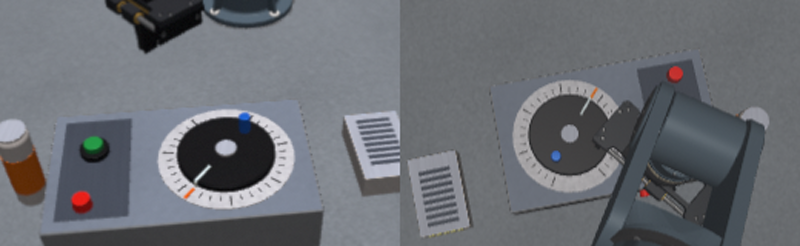

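The dial sits at the line in both views, the button is back at its starting pixel, and the knob hasn't moved. The can and module look as they did at the start, and the hand is clear. Handing in.

```bash
python3 -c "
from rig import robot
print(robot.hand_in())"
```

```text
the job is handed in; nothing more can be done
None
```

The dial is at the orange line, the green button was pressed fully and came back up, and I handed the job in at about 10.8 s of the 54 s allowed.

- **Dial:** I pushed the peg round about 167° clockwise with one finger of the open gripper, about 42 mm open around the 18 mm peg, so it was never pinched. Force readings stayed at or below about 7 N. After the hand was away, the scene camera put the index 0.3° past the line and the top camera put it 0.3° short. The two disagree slightly, but that is within what the pictures can resolve.
- **Button:** Pressed only after the dial was set. It reached a hard stop about 6 mm below first contact, with force rising to about 15 N. I did not measure the button's travel directly; full travel is inferred from that stop. Afterwards its position in the scene picture matched the starting one. The arm hid it from the top camera.
- **Bystanders:** The red knob did not move in either view. The can and module looked unmoved in the last picture, but I checked them by eye only.
- **Calibration:** The two cameras disagreed by about 3 mm on the dial's centre, so I measured angles about each camera's own centre.

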